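# Check the bench scale with its check weights

## Task

Check the bench scale: lift the sample tin off its platform and stand it in the aluminium drip tray, then turn the isolator handle on, so that the scale starts up and zeroes with nothing on it. Then, smallest first, stand each check weight that is in the wooden tray alone on the middle of the platform, let go and leave it there for three full seconds, and stand it back anywhere in the wooden tray before taking the next; only then turn the isolator off again. Set things down gently, never loading or pressing the platform with more than 15 N, and leave the tape roll, paint can and label box where they are.

Things in the scene. Friction and masses are not known exactly. Their poses are not given: they have to be found in the camera images.
- handle (a joint): handle of the rotary isolator (the scale's on/off switch), on a vertical axis: 0 = off, 1.571 = on, growing clockwise seen from above. An over-centre spring pulls it to the nearer end and holds it there; it takes about 0.2 N m to turn. The black grip is an upright blade 62 long, 14 thick, 28 tall on a hub 42 across, pinched from above; it lies along the box's y when off, along its x when on
- handle_top (a point): middle of the top edge of the handle's blade, on the turning axis, 103 mm above the bench; the blade reaches 28 mm down from here to the hub. Turns with the handle: its y axis lies along the blade, towards the end with the white line (that end points to the box's +y when off, to its +x when on)
- isolator: grey switch box of the isolator, fixed to the bench, 110 (x) by 84 (y) by 60 tall, handle in the middle of its top; origin at the centre of its underside
- platform: square-edged stainless platform of the bench scale, 200 (x) by 230 (y); origin at the middle of its top surface, about 75 mm above the bench, where a fine ring 80 across with a cross is marked. It is sprung: it sinks straight down about 1 mm for every 4 N, and its stops are at 8 mm. The scale stands fixed on the bench
- sample_tin: closed round sample tin, plain metal with a paper band, 60 across, 50 tall, about 150 to 280 g; at the start it stands on the platform. Origin at the centre of its underside
- drip_tray: shallow square aluminium tray, fixed, empty at the start, 150 by 150 outside, walls 4 thick, rim 12 above the bench, inner floor 4 above the bench; origin at the centre of its underside
- weight_tray: low wooden tray for the check weights, fixed, 270 (x) by 104 (y) outside, walls 5 thick, rim 14 above the bench, inner floor 5 above the bench; origin at the centre of its underside. At the start the weights stand in a row along its x axis, about 59 apart
- tape_roll: roll of paper tape lying flat, 90 across, 24 tall; bystander. Origin at the centre of its underside
- paint_can: metal paint can, 105 across, 117 tall; bystander. Origin at the centre of its underside
- label_box: small cardboard box, 70 by 100 by 51 tall; bystander. Origin at the centre of its underside
- weight_50: stainless check weight of 50 g (may be absent): a disc 24 across and 11 tall with a lifting knob 12 across on a short neck above it; the gripping part of the knob spans 15 to 29 above the underside (29 tall in all). Origin at the centre of its underside
- weight_100: stainless check weight of 100 g (may be absent): a disc 30 across and 14 tall with a lifting knob 14 across on a short neck above it; the gripping part of the knob spans 18 to 32 above the underside (32 tall in all). Origin at the centre of its underside
- weight_200: stainless check weight of 200 g (may be absent): a disc 40 across and 17 tall with a lifting knob 17 across on a short neck above it; the gripping part of the knob spans 21 to 35 above the underside (35 tall in all). Origin at the centre of its underside
- weight_500: stainless check weight of 500 g (may be absent): a disc 54 across and 24 tall with a lifting knob 22 across on a short neck above it; the gripping part of the knob spans 28 to 42 above the underside (42 tall in all). Origin at the centre of its underside
Not all that is in view belongs to the job. Leave any pink look-alike of the sample_tin alone.

How it is judged:
By the outcome, as a careful person would: the job done as asked, in the order asked, and still so for the second after the job is handed in, with the robot touching nothing.
Of weight_50, weight_100, weight_200, weight_500 only 2 to 3 are there at a start; the rules pass over those that are not, and their reading is None.
At some moment in a run one of weight_50, weight_100, weight_200, weight_500 may be knocked a few centimetres aside while the robot is not near it.
It also fails if it takes over 210 s, if anything falls off the work surface, if the arm or the gripper's body presses on something with over 40 N, if the wrist force passes 120 N, or if a joint passes its speed limit or range.

## Robot

A 6-joint arm with a two-finger parallel gripper is mounted at the origin on the work surface. World frame = base frame: x ahead of the robot, y to its left, z up, the work surface at z = 0. Lengths are in m, angles in degrees, forces in N, time in s.
With the tool pointing down it reaches from about 0.4 to 0.825 m from the base axis. Payload 7 kg.
Tool frame: the origin (TCP) lies on the centre line of the jaws, within the pads' length; the fingertips stand 19 mm ahead of it and the grasp point (between the pads) is the TCP (r.tips_ahead is the distance from the TCP to the fingertips, in m); z points along the fingers, y is the line along which they close (so a half turn about z gives the same grasp; the last joint's range is limited). The gripper opens to 88 mm and grips with 3 to 60 N. Pads are 19 mm wide; open, the fingers measure 130 mm over their backs; the gripper's body (78 mm by 193 mm) begins 47 mm behind the grasp point.
Start: joints at [90.705, 20.546, 0.682, 0, -70.136, -16.507], TCP at [0.184, 0.649, 0.246] pointing down, gripper open.
Joint ranges: [-176.03, 176.03], [-82.01, 121.73], [-58.28, 71.71], [-173.87, 95.51], [-174.79, -0.11], [-173.66, 173.66]. Speed limits (degrees/s): [136.94, 136.94, 172.46, 180, 180, 180].

## Interface

Orientations are given as [roll, pitch, yaw] about the fixed x, y, z axes, in that order (R = Rz(yaw) Ry(pitch) Rx(roll)).
In Python, from plant import r, viewer, close_job gives the robot as it stands. The module is installed in compiled form; this text tells all that it offers.
- The arm moves only by the tool arm_command, never from a script. Its arguments are lists of equal length, an entry for each row: "travel": the shift along the world's x, y, z scaled (see below), a list of three; "delta_rot": the turn, a rotation vector about the world's x, y, z scaled (see below), a list of three. In form: {"travel": [[dx, dy, dz], ...], "delta_rot": [[rx, ry, rz], ...]}. A call has 1 to 20 rows; each row is the pose to reach, as a shift and turn from the pose commanded when the call began; what a row does not reach only later rows make up. The controller multiplies each number of a shift by 0.5 m and each number of a turn by 90 degrees. A row lasts 1/8 s, in which the tool goes at most 62.5 mm and 10.7 degrees, less where a joint would pass 70% of its speed; a pose out of reach is approached as far as the arm can. A call with a number of a shift or a turn outside -1 to 1 is refused whole. A call with a gripper value outside its range is refused whole. "grip" is the opening, from 0 (shut) to 1 (fully open), set as the call begins (left out, the last holds). The fingers move at their own pace and stop on an object; "newtons" is the grip in N (left out, the last holds). Time passes only in rows, so rows that repeat a pose let the fingers close. It gives the time, the measured TCP pose, the force, the opening and the grip force at its end, in the units of the state.
- r.get_state(): the state, without advancing time (a new reading comes with each control period).
- viewer.capture(name): name is "side" or "top"; returns a dict with "img" (420x560x3 uint8, red, green, blue), "camera_matrix" (3x3 intrinsics, pixels), "R" (3x3) and "t" (3): a world point X has camera coordinates R X + t. Camera axes: x right, y down, z forward; pixel columns grow to the right and rows downward; lengths in m; the calibration is good to about 2 mm. A picture is of the moment at which its call begins. There is no depth.
- close_job(): hands the job in; it is judged then, once.
The state is a dict: "time_s": time; "joints": joint angles; "qd": joint speeds; "joint_torque": joint torques, N m; "tcp_pos": TCP position; "eef_rot": TCP orientation; "contact_force": force on the tool from outside, world axes, zero at the start; "moment": the same for the moment, N m; "gripper_width": finger opening in m; "gripper_force": force on a finger pad.
Only numpy, scipy, OpenCV 4.12 (cv2) and the standard library are available. Lean on these libraries where they do the work, as an engineer would, in place of code of your own. Each camera call takes 0.05 s, during which the arm holds its last target. There are 200 camera calls.

## Working session

There is one attempt and no reset: what is moved stays moved. The work goes in short steps, Python scripts to look and compute and a tool call to move; the robot and the scene stay as the last step left them, time stands still between calls to the robot, and variables do not carry over. Pictures are saved under pics/ and viewed, at most 15 in all, crops included, and the job is handed in when it is done.

Besides the shell and the picture viewer there is one more tool, called after "Emit:" as name(argument=value, ...) on one line, values as JSON. arm_command: Moves the arm, as the interface text tells. Shifts and turns lie within -1 to 1; 1 stands for 0.5 m of shift or 90 degrees of turn. Its arguments: {"type":"object","properties":{"travel":{"type":"array"},"delta_rot":{"type":"array"},"grip":{"type":"number"},"newtons":{"type":"number"}},"required":["travel","delta_rot"]}

```bash
mkdir -p pics; cat > h.py <<'E'
import numpy as np, cv2
from plant import r, viewer, close_job
def cap(n,fn=None):
    c=viewer.capture(n)
    if fn: cv2.imwrite('pics/'+fn,c['img'][:,:,::-1])
    return c
def ray(c,u,v,z):
    K,R,t=[np.array(c[k]) for k in('camera_matrix','R','t')]
    d=R.T@np.linalg.solve(K,[u,v,1.]); o=-R.T@t
    return o+d*(z-o[2])/d[2]
def proj(c,X):
    K,R,t=[np.array(c[k]) for k in('camera_matrix','R','t')]
    p=K@(R@np.array(X,float)+t); return p[:2]/p[2]
E
python3 - <<'E'
from h import *
a=cap('top','top0.png');b=cap('side','side0.png')
for c in(a,b): print(c['camera_matrix'],-np.array(c['R']).T@c['t'],np.round(c['R'],3))
s=r.get_state();print(s['time_s'],s['tcp_pos'],s['eef_rot'],s['contact_force'],s['gripper_width'])
E
```

```text
[[495.13069741   0.         276.40379704]
 [  0.         495.13069741 206.32848116]
 [  0.           0.           1.        ]] [0.38732606 0.01729513 1.30463195] [[ 0.014 -1.    -0.002]
 [-0.989 -0.014 -0.146]
 [ 0.146  0.004 -0.989]]
[[418.00261774   0.         273.82656381]
 [  0.         418.00261774 215.59970143]
 [  0.           0.           1.        ]] [0.15835284 0.58268492 0.86003173] [[-0.814 -0.58  -0.001]
 [-0.42   0.59  -0.69 ]
 [ 0.401 -0.561 -0.724]]
0.1 [0.18371094 0.64907873 0.24469908] [ 1.79912265e+02 -8.62604203e-03 -1.58066249e+01] [-0.01627422  0.54484825 -0.514402  ] 0.08772396713706591
```

View pics/top0.png

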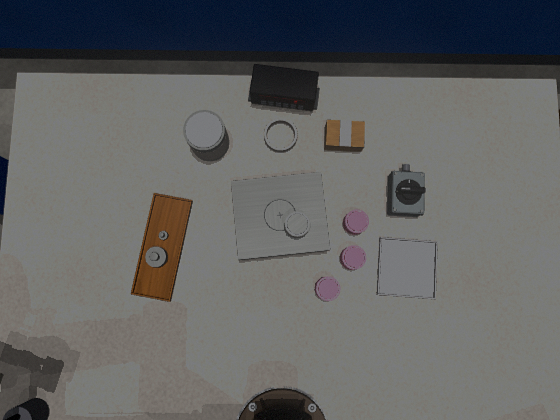

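View pics/side0.png

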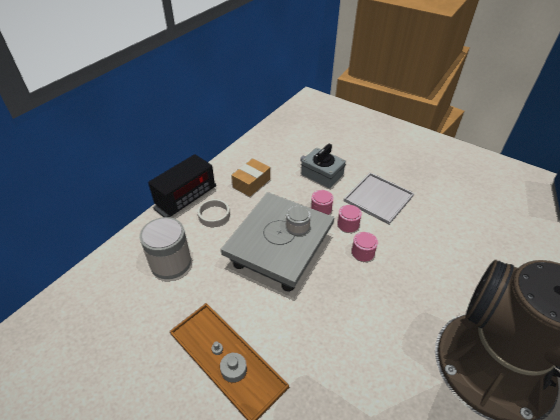

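The top view shows the wooden tray at (162,247) with two weights, at (163,236) and (156,257). The platform cross is at (280,215), and the isolator at (407,190) with its handle pointing right. The drip tray is at (407,268).

Tin candidates: the plain metal one on the platform at (296,224), and pink ones at (356,221), (353,257) and (327,288). I choose the metal one at (296,224) and will check it in a close crop.

```bash
python3 - <<'E'
from h import *
a=cv2.imread('pics/top0.png');b=cv2.imread('pics/side0.png')
def cr(i,x,y,w,h,s): return cv2.resize(i[y:y+h,x:x+w],None,fx=s,fy=s,interpolation=cv2.INTER_CUBIC)
top=np.hstack([cr(a,225,165,110,100,3),cr(a,375,155,70,100,3),cr(a,125,190,80,100,3)])
bot=np.hstack([cr(b,220,190,120,95,3),cr(b,295,140,60,95,3),cr(b,190,325,80,95,3)])
m=np.zeros((590,800,3),np.uint8);m[:300,:780]=np.clip(top.astype(int)*2,0,255);m[300:585,:780]=bot
cv2.imwrite('pics/crop0.png',m)
E
```

```text
(no output)
```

View pics/crop0.png

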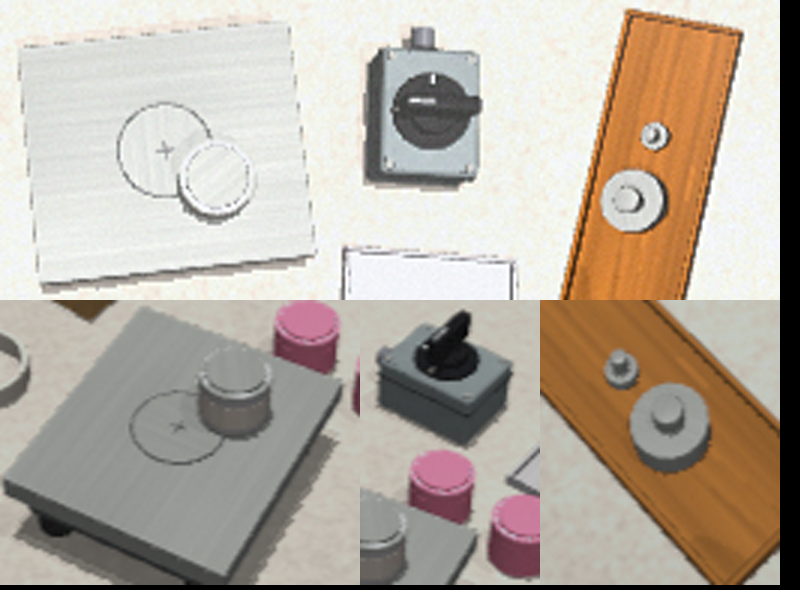

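The close crop confirms it: the metal tin with the paper band, off-centre on the platform. The handle blade lies along ±y with the white line on the left (+y), so it is off. Next I measure everything by rays from both views.

```bash
cat >> h.py <<'E'
def tri(a,pa,b,pb):
    A=[];B=[]
    for c,p in((a,pa),(b,pb)):
        K,R,t=[np.array(c[k]) for k in('camera_matrix','R','t')]
        P=K@np.c_[R,t]
        for i in(0,1): q=P[i]-p[i]*P[2]; q=q/np.linalg.norm(q[:3]); A.append(q[:3]);B.append(-q[3])
    return np.linalg.lstsq(np.array(A),np.array(B),rcond=None)[0]
def wood(c):
    h=cv2.cvtColor(c['img'],cv2.COLOR_RGB2HSV)
    return cv2.inRange(h,(5,130,40),(22,255,255))
E
python3 - <<'E'
from h import *
a=cap('top');b=cap('side')
P=dict(tin=((297,224.5),(297.7,213.7),.125),cross=((280.3,214.7),(279.3,232),.075),hub=((408.7,191.3),(323.8,159.7),.075),
small=((163.2,234.8),(215.9,343.8),.03),bigknob=((153.7,256),(232.5,360.8),.042))
for k,(p,q,z) in P.items(): print(k,np.round(ray(a,*p,z),4),np.round(ray(b,*q,z),4),'tri',np.round(tri(a,p,b,q),4))
# trays
for c,n in((a,'top'),(b,'side')):
    m=wood(c); cs,_=cv2.findContours(m,0,2)
    for k in cs:
        if cv2.contourArea(k)>2500:
            bx=cv2.boxPoints(cv2.minAreaRect(k)); w=np.array([ray(c,*p,.014)[:2] for p in bx]);print(n,'wood',np.round(w,3).tolist(),np.round(w.mean(0),4))
w=np.array([ray(a,*p,.012)[:2] for p in((379,238),(436,240),(435,297.5),(377,295.5))]);print('drip',np.round(w,3).tolist(),w.mean(0))
# platform corners
w=np.array([ray(a,*p,.075)[:2] for p in((231.5,180),(321,172),(329.5,250),(239.5,259.5))]);print('plat',np.round(w,3).tolist(),w.mean(0))
# weights disc segmentation in top (low saturation inside tray)
h=cv2.cvtColor(a['img'],cv2.COLOR_RGB2HSV); m=wood(a)
cs,_=cv2.findContours(m,0,2);k=max(cs,key=cv2.contourArea);f=np.zeros_like(m);cv2.drawContours(f,[k],-1,255,-1)
f=cv2.erode(f,np.ones((7,7)));g=cv2.inRange(h,(0,0,60),(180,70,255))&f
n,l,st,ce=cv2.connectedComponentsWithStats(g)
for i in range(1,n):
    if st[i,4]>8: print(st[i],ce[i],'eqdiam mm',np.sqrt(4*st[i,4]/np.pi)*1.285/495*1000,ray(a,*ce[i],.02))
E
```

```text
tin [ 0.5185 -0.0279  0.125 ] [ 0.5216 -0.0256  0.125 ] tri [ 0.5203 -0.0272  0.124 ]
cross [0.5481 0.0122 0.075 ] [0.549  0.0128 0.075 ] tri [0.5486 0.0124 0.0747]
hub [ 0.6121 -0.3106  0.075 ] [ 0.605  -0.2981  0.075 ] tri [ 0.6143 -0.315   0.0598]
small [0.4974 0.3136 0.03  ] [0.5    0.3169 0.03  ] tri [0.4994 0.3153 0.0272]
bigknob [0.4421 0.3323 0.042 ] [0.4433 0.3292 0.042 ] tri [0.4417 0.3309 0.0472]
top wood [[0.347, 0.395], [0.613, 0.351], [0.592, 0.247], [0.327, 0.293]] [0.47   0.3216]
side wood [[0.61, 0.364], [0.607, 0.245], [0.327, 0.295], [0.345, 0.395]] [0.4723 0.3251]
side wood [[0.791, -0.681], [1.382, -2.139], [0.643, -2.032], [0.374, -0.738]] [ 0.7978 -1.3975]
drip [[0.499, -0.247], [0.495, -0.395], [0.348, -0.388], [0.351, -0.239]] [ 0.42303928 -0.31742057]
plat [[0.635, 0.137], [0.659, -0.09], [0.462, -0.111], [0.435, 0.112]] [0.54760555 0.01196677]
[159 231   9   9  58] [162.5862069  234.79310345] eqdiam mm 22.308326126198608 [0.49830677 0.31747716 0.02      ]
[145 246  21  21 327] [155.16207951 256.3058104 ] eqdiam mm 52.96962085735577 [0.44231807 0.33400494 0.02      ]
```

```bash
python3 - <<'E'
from h import *
a=cap('top');b=cap('side')
A=cv2.resize(a['img'][160:220,380:435],None,fx=7,fy=7,interpolation=cv2.INTER_CUBIC)
B=cv2.resize(b['img'][140:195,295:351],None,fx=7,fy=7,interpolation=cv2.INTER_CUBIC)
m=np.zeros((420,790,3),np.uint8);m[:,:385]=np.clip(A.astype(int)*2,0,255);m[:385,392:784]=np.clip(B.astype(float)*1.5,0,255)
cv2.imwrite('pics/iso.png',m[:,:,::-1])
h=cv2.cvtColor(a['img'],cv2.COLOR_RGB2HSV)
n,l,st,ce=cv2.connectedComponentsWithStats(cv2.inRange(h,(140,50,40),(180,255,255)))
for i in range(1,n):
    if st[i,4]>100: print(ray(a,*ce[i],.045))
E
```

```text
[ 0.53644275 -0.18005424  0.045     ]
[ 0.44579933 -0.17209631  0.045     ]
[ 0.3681658  -0.10677972  0.045     ]
```

View pics/iso.png

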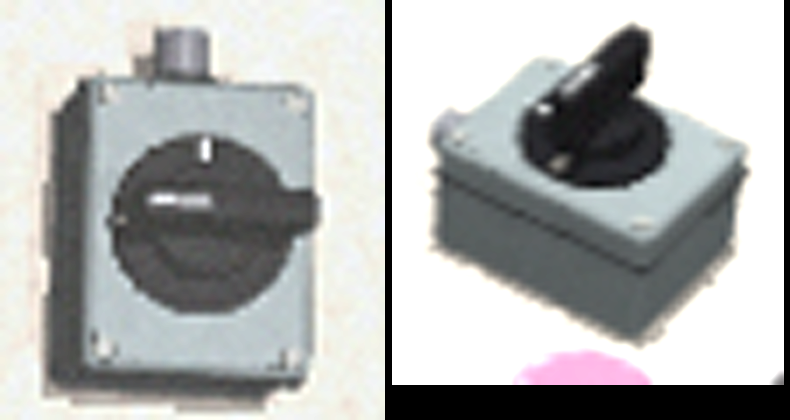

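```bash
python3 - <<'E'
from h import *
a=cap('top');b=cap('side')
f=lambda x,y:(380+(x+.5)/7-.5,160+(y+.5)/7-.5); g=lambda x,y:(295+(x-392+.5)/7-.5,140+(y+.5)/7-.5)
w=np.array([ray(a,*f(*p),.06)[:2] for p in((92,80),(313,88),(305,375),(85,365))]);print(w.round(3).tolist(),w.mean(0))
print(ray(a,*f(201,222),.06),ray(b,*g(595,138),.06),tri(a,f(201,222),b,g(595,138)))
for X in((.612,-.315,.103),(.612,-.284,.103),(.612,-.346,.103)):
  p=proj(a,X);q=proj(b,X);print((p-[380,160])*7,(q-[295,140])*7+[392,0])
E
```

```text
[[0.667, -0.275], [0.665, -0.356], [0.559, -0.35], [0.562, -0.27]] [ 0.61336699 -0.3127349 ]
[ 0.61490478 -0.31359375  0.06      ] [ 0.61515684 -0.3162893   0.06      ] [ 0.61399451 -0.31303422  0.06276917]
[234.15136469 205.63506926] [605.54021846  59.04013274]
[146.02207351 204.42659166] [567.43413847  96.33851515]
[322.29841914 206.84379043] [642.58695535  22.77863958]
```

Emit:
arm_command(travel=[[0.6, -0.9, 0], [0.6, -0.9, 0], [0.6, -0.9, 0], [0.6, -0.9, 0], [0.6, -0.9, 0], [0.6, -0.9, 0], [0.6, -0.9, 0], [0.6, -0.9, 0], [0.6, -0.9, 0], [0.6, -0.9, 0], [0.6, -0.9, 0], [0.6, -0.9, 0]], delta_rot=[[0, 0, 0], [0, 0, 0], [0, 0, 0], [0, 0, 0], [0, 0, 0], [0, 0, 0], [0, 0, 0], [0, 0, 0], [0, 0, 0], [0, 0, 0], [0, 0, 0], [0, 0, 0]], grip=1, newtons=15)

```text
time_s: 1.9
tcp_pos: [0.4834, 0.2002, 0.2456]
eef_rot: [-180.0, -0.0, -15.7]
contact_force: [1.1, -0.7, -0.1]
gripper_width: 0.0876
gripper_force: 0.0
```

Emit:
arm_command(travel=[[0.073, -0.45, 0], [0.073, -0.452, 0], [0.073, -0.452, 0], [0.073, -0.452, 0], [0.073, -0.452, 0], [0.073, -0.452, -0.05], [0.073, -0.452, -0.1], [0.073, -0.452, -0.15], [0.073, -0.452, -0.2], [0.073, -0.452, -0.23], [0.073, -0.452, -0.25], [0.073, -0.452, -0.27], [0.073, -0.452, -0.274], [0.073, -0.452, -0.274], [0.073, -0.452, -0.274]], delta_rot=[[0, 0, 0], [0, 0, 0], [0, 0, 0], [0, 0, 0], [0, 0, 0], [0, 0, 0], [0, 0, 0], [0, 0, 0], [0, 0, 0], [0, 0, 0], [0, 0, 0], [0, 0, 0], [0, 0, 0], [0, 0, 0], [0, 0, 0]])

```text
time_s: 3.78
tcp_pos: [0.5206, -0.0265, 0.109]
eef_rot: [-180.0, -0.0, -15.8]
contact_force: [-0.3, 0.2, 0.2]
gripper_width: 0.0877
gripper_force: 0.0
```

Emit:
arm_command(travel=[[0, 0, 0], [0, 0, 0], [0, 0, 0], [0, 0, 0], [0, 0, 0], [0, 0, 0], [0, 0, 0], [0, 0, 0]], delta_rot=[[0, 0, 0], [0, 0, 0], [0, 0, 0], [0, 0, 0], [0, 0, 0], [0, 0, 0], [0, 0, 0], [0, 0, 0]], grip=0.5, newtons=12)

```text
time_s: 4.78
tcp_pos: [0.5203, -0.0266, 0.1085]
eef_rot: [180.0, 0.0, -15.8]
contact_force: [0.1, -1.5, 0.8]
gripper_width: 0.0598
gripper_force: 12.0
```

Emit:
arm_command(travel=[[0, 0, 0.02], [0, 0, 0.06], [0, 0, 0.12], [0, 0, 0.18], [-0.01, -0.03, 0.2], [-0.04, -0.12, 0.2], [-0.08, -0.24, 0.2], [-0.12, -0.36, 0.2], [-0.16, -0.48, 0.2], [-0.185, -0.555, 0.2], [-0.194, -0.58, 0.2], [-0.194, -0.58, 0.18], [-0.194, -0.58, 0.12], [-0.194, -0.58, 0.05], [-0.194, -0.58, -0.02], [-0.194, -0.58, -0.08], [-0.194, -0.58, -0.11], [-0.194, -0.58, -0.125], [-0.194, -0.58, -0.132], [-0.194, -0.58, -0.136]], delta_rot=[[0, 0, 0], [0, 0, 0], [0, 0, 0], [0, 0, 0], [0, 0, 0], [0, 0, 0], [0, 0, 0], [0, 0, 0], [0, 0, 0], [0, 0, 0], [0, 0, 0], [0, 0, 0], [0, 0, 0], [0, 0, 0], [0, 0, 0], [0, 0, 0], [0, 0, 0], [0, 0, 0], [0, 0, 0], [0, 0, 0]])

```text
time_s: 7.28
tcp_pos: [0.4239, -0.3167, 0.0412]
eef_rot: [180.0, -0.1, -15.8]
contact_force: [1.2, 0.1, -2.0]
gripper_width: 0.0597
gripper_force: 12.0
```

Emit:
arm_command(travel=[[0, 0, -0.001], [0, 0, -0.002], [0, 0, -0.004], [0, 0, -0.005], [0, 0, -0.006], [0, 0, -0.006]], delta_rot=[[0, 0, 0], [0, 0, 0], [0, 0, 0], [0, 0, 0], [0, 0, 0], [0, 0, 0]])

```text
time_s: 8.02
tcp_pos: [0.4233, -0.3166, 0.0381]
eef_rot: [180.0, -0.0, -15.8]
contact_force: [-3.1, 1.3, 5.6]
gripper_width: 0.0597
gripper_force: 12.0
```

Emit:
arm_command(travel=[[0, 0, 0], [0, 0, 0], [0, 0, 0], [0, 0, 0], [0, 0, 0.03], [0, 0, 0.1], [0, 0, 0.2], [0, 0, 0.3]], delta_rot=[[0, 0, 0], [0, 0, 0], [0, 0, 0], [0, 0, 0], [0, 0, 0], [0, 0, 0], [0, 0, 0], [0, 0, 0]], grip=1)

```text
time_s: 9.02
tcp_pos: [0.4231, -0.3165, 0.1902]
eef_rot: [180.0, -0.0, -15.8]
contact_force: [0.6, -0.1, 0.6]
gripper_width: 0.0877
gripper_force: 0.0
```

Emit:
arm_command(travel=[[0.08, 0, 0], [0.16, 0.003, 0], [0.24, 0.006, 0], [0.32, 0.006, 0], [0.38, 0.006, 0], [0.38, 0.006, 0], [0.38, 0.006, 0], [0.38, 0.006, 0], [0.38, 0.006, 0], [0.38, 0.006, 0], [0.38, 0.006, 0], [0.38, 0.006, 0]], delta_rot=[[0, 0, -0.1], [0, 0, -0.2], [0, 0, -0.3], [0, 0, -0.4], [0, 0, -0.5], [0, 0, -0.6], [0, 0, -0.7], [0, 0, -0.8], [0, 0, -0.856], [0, 0, -0.856], [0, 0, -0.856], [0, 0, -0.856]])

```text
time_s: 10.52
tcp_pos: [0.6133, -0.3135, 0.1878]
eef_rot: [-180.0, -0.0, -92.8]
contact_force: [-0.0, 0.5, -0.8]
gripper_width: 0.0879
gripper_force: 0.0
```

```bash
python3 - <<'E'
from h import *
a=cap('top');b=cap('side','side1.png');s=r.get_state();print(s['tcp_pos'],s['eef_rot'],s['joints'],s['time_s'])
A=cv2.resize(a['img'][140:310,340:460],None,fx=3,fy=3);B=cv2.resize(b['img'][100:250,280:420],None,fx=3,fy=3)
m=np.zeros((510,800,3),np.uint8);m[:,:360]=np.clip(A.astype(int)*2,0,255);m[:450,370:790]=B
cv2.imwrite('pics/c1.png',m[:,:,::-1])
E
```

```text
[ 0.61326414 -0.31352818  0.18761773] [ 1.79994228e+02 -9.16951658e-05 -9.28032465e+01] [-1.09087140e+01  2.39528562e+01 -1.86928237e+00  1.00489220e-03
 -6.41835627e+01  8.10502985e+00] 10.625
```

View pics/c1.png

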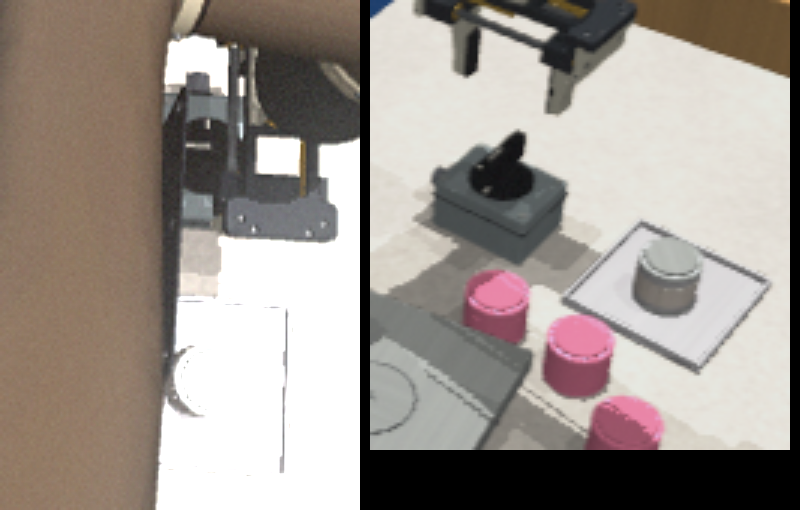

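The tin stands in the drip tray at (667,275) in the crop, and the jaws straddle the handle line at (500,160). I descend and pinch.

Emit:
arm_command(travel=[[0, 0, -0.05], [0, 0, -0.1], [0, 0, -0.14], [0, 0, -0.165], [0, 0, -0.177], [0, 0, -0.177], [0, 0, -0.177]], delta_rot=[[0, 0, 0], [0, 0, 0], [0, 0, 0], [0, 0, 0], [0, 0, 0], [0, 0, 0], [0, 0, 0]])

```text
time_s: 11.5
tcp_pos: [0.6138, -0.3137, 0.0999]
eef_rot: [-179.9, -0.0, -92.8]
contact_force: [0.8, 0.2, 0.5]
gripper_width: 0.0873
gripper_force: 0.0
```

Emit:
arm_command(travel=[[0, 0, 0], [0, 0, 0], [0, 0, 0], [0, 0, 0], [0, 0, 0], [0, 0, 0], [0, 0, 0], [0, 0, 0], [0, 0, 0], [0, 0, 0]], delta_rot=[[0, 0, 0], [0, 0, 0], [0, 0, 0], [0, 0, 0], [0, 0, 0], [0, 0, 0], [0, 0, 0], [0, 0, 0], [0, 0, 0], [0, 0, 0]], grip=0, newtons=30)

```text
time_s: 12.75
tcp_pos: [0.6139, -0.3136, 0.0991]
eef_rot: [-179.9, -0.0, -92.8]
contact_force: [3.2, -0.8, -2.7]
gripper_width: 0.0135
gripper_force: 30.0
```

Emit:
arm_command(travel=[[0, 0, 0], [0, 0, 0], [0, 0, 0], [0, 0, 0], [0, 0, 0], [0, 0, 0], [0, 0, 0], [0, 0, 0], [0, 0, 0], [0, 0, 0], [0, 0, 0], [0, 0, 0], [0, 0, 0]], delta_rot=[[0, 0, -0.08], [0, 0, -0.16], [0, 0, -0.24], [0, 0, -0.32], [0, 0, -0.4], [0, 0, -0.48], [0, 0, -0.56], [0, 0, -0.64], [0, 0, -0.72], [0, 0, -0.8], [0, 0, -0.88], [0, 0, -0.96], [0, 0, -0.99]])

```text
time_s: 14.38
tcp_pos: [0.6155, -0.3152, 0.0991]
eef_rot: [-179.9, 0.3, 177.9]
contact_force: [9.4, -9.6, -9.5]
gripper_width: 0.0134
gripper_force: 30.0
```

Emit:
arm_command(travel=[[0, 0, 0], [0, 0, 0], [0, 0, 0], [0, 0, 0.04], [0, 0, 0.1], [0, 0, 0.2], [0, 0, 0.3]], delta_rot=[[0, 0, 0], [0, 0, 0], [0, 0, 0], [0, 0, 0], [0, 0, 0], [0, 0, 0], [0, 0, 0]], grip=0.5)

```text
time_s: 15.25
tcp_pos: [0.6129, -0.3133, 0.2505]
eef_rot: [180.0, -0.0, 178.1]
contact_force: [1.0, -0.6, 0.7]
gripper_width: 0.0439
gripper_force: 0.0
```

```bash
python3 - <<'E'
from h import *
a=cap('top');b=cap('side','side2.png');s=r.get_state();print(s['tcp_pos'],s['eef_rot'],s['time_s'])
A=cv2.resize(a['img'][60:300,120:260],None,fx=2,fy=2);B=cv2.resize(b['img'][100:250,140:350],None,fx=2.2,fy=2.2)
m=np.zeros((480,800,3),np.uint8);m[:,:280]=np.clip(A.astype(int)*2,0,255);m[:B.shape[0],290:290+B.shape[1]]=B
cv2.imwrite('pics/c2.png',m[:,:,::-1])
E
```

```text
[ 0.61561345 -0.31463871  0.25651385] [-179.79003993    0.56070074  178.11701019] 15.35
```

View pics/c2.png

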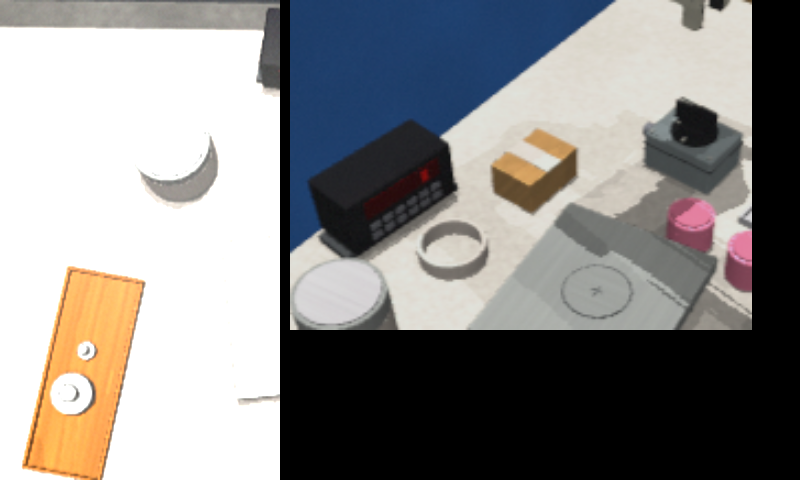

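The handle is on, with its blade at (695,125) now along x, and the display is lit. The platform is empty. Next I refine the weight positions while the arm is clear.

```bash
cat >> h.py <<'E'
def weights(c):
    m=wood(c);cs,_=cv2.findContours(m,0,2);cs=[k for k in cs if 2500<cv2.contourArea(k)<20000]
    out=[]
    for k in cs:
        cen=ray(c,*cv2.minAreaRect(k)[0],.014)
        if np.hypot(cen[0]-.47,cen[1]-.32)>.08: continue
        f=np.zeros_like(m);cv2.drawContours(f,[cv2.convexHull(k)],-1,255,-1);f=cv2.erode(f,np.ones((7,7)))
        g=(~cv2.dilate(m,np.ones((1,1))))&f
        n,l,st,ce=cv2.connectedComponentsWithStats(g)
        out+=[(st[i].tolist(),ce[i]) for i in range(1,n) if st[i,4]>25]
    return out
E
python3 - <<'E'
from h import *
a=cap('top');b=cap('side');s=r.get_state();print(s['tcp_pos'],s['time_s'])
A=weights(a);B=weights(b)
for c,L in((a,A),(b,B)):
    for st,ce in L: print(st,ce.round(1),[ray(c,*ce,z)[:2].round(4) for z in(.008,.014,.02)])
E
```

```text
[ 0.61358163 -0.31335949  0.25056285] 15.45
[158, 230, 10, 10, 77] [162.6 234.7] [array([0.4996, 0.3202]), array([0.4991, 0.3188]), array([0.4985, 0.3174])]
[145, 246, 23, 22, 395] [155.9 256.4] [array([0.4427, 0.3351]), array([0.4424, 0.3337]), array([0.4421, 0.3322])]
[211, 341, 12, 14, 126] [216.7 347.8] [array([0.5016, 0.3159]), array([0.4992, 0.3178]), array([0.4968, 0.3197])]
[220, 352, 27, 31, 658] [233.  366.9] [array([0.4459, 0.3283]), array([0.4439, 0.3301]), array([0.4418, 0.3319])]
```

Emit:
arm_command(travel=[[-0.12, 0.6, 0], [-0.12, 0.6, 0], [-0.12, 0.6, 0], [-0.12, 0.6, 0], [-0.12, 0.6, 0], [-0.12, 0.6, 0], [-0.12, 0.6, 0], [-0.12, 0.6, 0]], delta_rot=[[0, 0, -0.083], [0, 0, -0.083], [0, 0, -0.083], [0, 0, -0.083], [0, 0, -0.083], [0, 0, -0.083], [0, 0, -0.083], [0, 0, -0.083]])

```text
time_s: 16.45
tcp_pos: [0.5532, -0.0145, 0.2484]
eef_rot: [-180.0, -0.1, 170.5]
contact_force: [0.5, -0.1, -0.1]
gripper_width: 0.0436
gripper_force: 0.0
```

Emit:
arm_command(travel=[[-0.108, 0.662, 0], [-0.108, 0.662, 0], [-0.108, 0.662, 0], [-0.108, 0.662, 0], [-0.108, 0.662, 0], [-0.108, 0.662, 0], [-0.108, 0.662, 0], [-0.108, 0.662, -0.06], [-0.108, 0.662, -0.14], [-0.108, 0.662, -0.22], [-0.108, 0.662, -0.3], [-0.108, 0.662, -0.35], [-0.108, 0.662, -0.35], [-0.108, 0.662, -0.35]], delta_rot=[[0, 0, 0], [0, 0, 0], [0, 0, 0], [0, 0, 0], [0, 0, 0], [0, 0, 0], [0, 0, 0], [0, 0, 0], [0, 0, 0], [0, 0, 0], [0, 0, 0], [0, 0, 0], [0, 0, 0], [0, 0, 0]])

```text
time_s: 18.2
tcp_pos: [0.5003, 0.3169, 0.0752]
eef_rot: [180.0, 0.0, 170.5]
contact_force: [-0.8, -0.2, 0.4]
gripper_width: 0.0438
gripper_force: 0.0
```

```bash
python3 - <<'E'
from h import *
b=cap('side');s=r.get_state();print(s['tcp_pos'],s['eef_rot'],s['time_s'],s['joints'])
print(proj(b,(.499,.318,.034)))
B=cv2.resize(b['img'][270:410,140:320],None,fx=4,fy=4)
cv2.imwrite('pics/c3.png',B[:,:,::-1])
E
```

```text
[0.50036707 0.31738788 0.07550359] [1.79906493e+02 7.30134643e-02 1.70540530e+02] 18.25 [ 5.12852375e+01  2.20754769e+01 -2.18849152e+01  2.50604025e-02
 -4.59223482e+01 -1.50762063e+02]
[215.75296739 343.56636757]
```

View pics/c3.png

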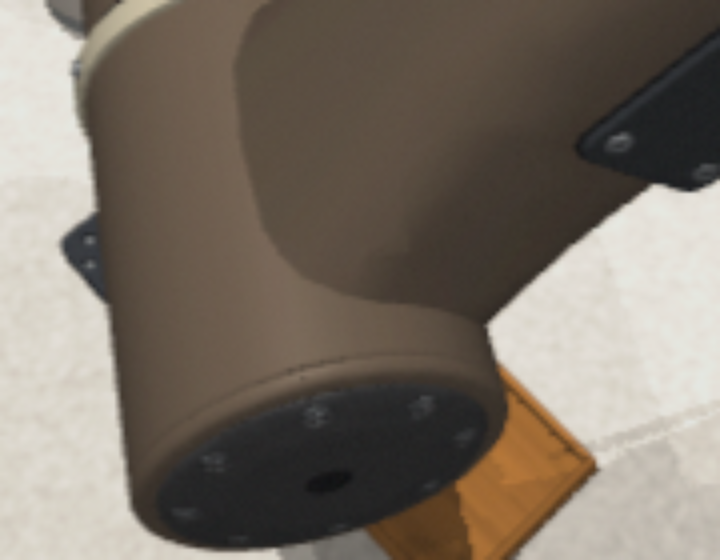

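The arm fully hides the weight, so I go by the measurement. The finger width will confirm the grasp.

Emit:
arm_command(travel=[[0, 0, -0.03], [0, 0, -0.055], [0, 0, -0.068], [0, 0, -0.073], [0, 0, -0.073], [0, 0, -0.073]], delta_rot=[[0, 0, 0], [0, 0, 0], [0, 0, 0], [0, 0, 0], [0, 0, 0], [0, 0, 0]])

```text
time_s: 19.0
tcp_pos: [0.4995, 0.3177, 0.0379]
eef_rot: [180.0, 0.0, 170.6]
contact_force: [-0.2, 0.1, -0.4]
gripper_width: 0.0439
gripper_force: 0.0
```

Emit:
arm_command(travel=[[0, 0, 0], [0, 0, 0], [0, 0, 0], [0, 0, 0], [0, 0, 0], [0, 0, 0], [0, 0, 0], [0, 0, 0]], delta_rot=[[0, 0, 0], [0, 0, 0], [0, 0, 0], [0, 0, 0], [0, 0, 0], [0, 0, 0], [0, 0, 0], [0, 0, 0]], grip=0, newtons=10)

```text
time_s: 20.0
tcp_pos: [0.4993, 0.3175, 0.0376]
eef_rot: [180.0, 0.0, 170.6]
contact_force: [0.0, -0.8, 0.7]
gripper_width: 0.0113
gripper_force: 10.0
```

The opening of 11.3 mm matches the 12 mm knob, so this is the 50 g weight. I lift it and carry it to just above the platform.

Emit:
arm_command(travel=[[0, 0, 0.02], [0, 0, 0.08], [0, 0, 0.16], [0, 0, 0.24], [0.01, -0.06, 0.3], [0.025, -0.15, 0.3], [0.041, -0.25, 0.3], [0.057, -0.35, 0.3], [0.073, -0.45, 0.3], [0.089, -0.55, 0.3], [0.099, -0.611, 0.3], [0.099, -0.611, 0.28], [0.099, -0.611, 0.23], [0.099, -0.611, 0.19], [0.099, -0.611, 0.165], [0.099, -0.611, 0.155], [0.099, -0.611, 0.15], [0.099, -0.611, 0.147], [0.099, -0.611, 0.147]], delta_rot=[[0, 0, 0], [0, 0, 0], [0, 0, 0], [0, 0, 0], [0, 0, 0], [0, 0, 0], [0, 0, 0], [0, 0, 0], [0, 0, 0], [0, 0, 0], [0, 0, 0], [0, 0, 0], [0, 0, 0], [0, 0, 0], [0, 0, 0], [0, 0, 0], [0, 0, 0], [0, 0, 0], [0, 0, 0]])

```text
time_s: 22.38
tcp_pos: [0.549, 0.012, 0.1114]
eef_rot: [180.0, 0.0, 170.6]
contact_force: [-0.4, 0.0, -0.4]
gripper_width: 0.0116
gripper_force: 10.0
```

```bash
python3 - <<'E'
from h import *
b=cap('side');s=r.get_state();print(s['tcp_pos'],s['contact_force'],s['gripper_width'],s['time_s'])
print(proj(b,(.5485,.0125,.075)))
B=cv2.resize(b['img'][180:290,190:350],None,fx=5,fy=5)
cv2.imwrite('pics/c4.png',B[:,:,::-1])
E
```

```text
[0.54903743 0.01205253 0.11145018] [ 1.19036565  0.13905578 -0.58302183] 0.01154233385238422 22.425
[279.51355237 232.01616908]
```

View pics/c4.png

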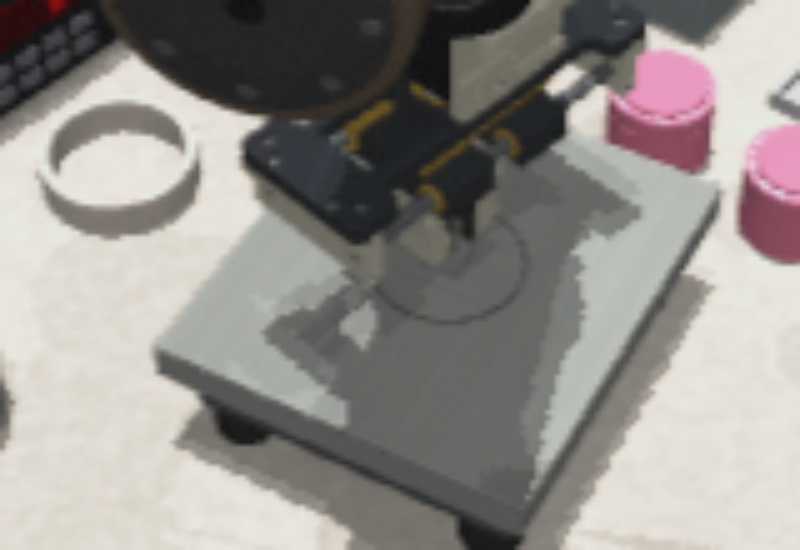

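The weight hangs over the ring at about (450,250). Now I lower it slowly.

Emit:
arm_command(travel=[[0, 0, -0.002], [0, 0, -0.004], [0, 0, -0.005], [0, 0, -0.006], [0, 0, -0.007], [0, 0, -0.008], [0, 0, -0.008], [0, 0, -0.008]], delta_rot=[[0, 0, 0], [0, 0, 0], [0, 0, 0], [0, 0, 0], [0, 0, 0], [0, 0, 0], [0, 0, 0], [0, 0, 0]])

```text
time_s: 23.42
tcp_pos: [0.5489, 0.0119, 0.1072]
eef_rot: [-180.0, 0.0, 170.6]
contact_force: [-0.3, -0.1, 1.0]
gripper_width: 0.0112
gripper_force: 10.0
```

Emit:
arm_command(travel=[[0, 0, -0.001], [0, 0, -0.001], [0, 0, -0.001]], delta_rot=[[0, 0, 0], [0, 0, 0], [0, 0, 0]])

```text
time_s: 23.8
tcp_pos: [0.5489, 0.0119, 0.1067]
eef_rot: [-180.0, 0.0, 170.6]
contact_force: [-1.6, -1.6, 3.8]
gripper_width: 0.0116
gripper_force: 10.0
```

Contact. I release, lift clear, and leave it for over 3 s, staying away from the camera's view.

Emit:
arm_command(travel=[[0, 0, 0], [0, 0, 0], [0, 0, 0], [0, 0, 0], [0, 0, 0.01], [0, 0, 0.06], [0, 0, 0.14], [0, 0, 0.25], [0, -0.1, 0.3], [0, -0.2, 0.3], [0, -0.3, 0.3], [0, -0.4, 0.3], [0, -0.4, 0.3]], delta_rot=[[0, 0, 0], [0, 0, 0], [0, 0, 0], [0, 0, 0], [0, 0, 0], [0, 0, 0], [0, 0, 0], [0, 0, 0], [0, 0, 0], [0, 0, 0], [0, 0, 0], [0, 0, 0], [0, 0, 0]], grip=0.5)

```text
time_s: 25.42
tcp_pos: [0.5483, -0.1909, 0.2566]
eef_rot: [-180.0, -0.0, 170.4]
contact_force: [0.5, 0.6, -0.1]
gripper_width: 0.0436
gripper_force: 0.0
```

```bash
python3 - <<'E'
from h import *
a=cap('top');b=cap('side');s=r.get_state();print(s['tcp_pos'],s['time_s'])
for c,L in((a,weights(a)),(b,weights(b))):
    for st,ce in L: print(st,ce.round(1),ray(c,*ce,.015)[:2].round(4))
print(proj(b,(.549,.012,.075)),proj(b,(.549,.012,.104)))
B=cv2.resize(b['img'][180:410,140:350],None,fx=2.5,fy=2.5)
A=cv2.resize(np.clip(a['img'][190:240,255:305].astype(int)*2,0,255).astype(np.uint8),None,fx=5,fy=5)
m=np.zeros((575,790,3),np.uint8);m[:,:525]=B;m[:250,530:780]=A
cv2.imwrite('pics/c5.png',m[:,:,::-1])
E
```

```text
[ 0.54857025 -0.18849557  0.2566285 ] 25.525
[145, 246, 23, 22, 393] [155.9 256.4] [0.4423 0.3334]
[220, 352, 27, 31, 658] [233.  366.9] [0.4435 0.3304]
[279.46414984 231.80669966] [279.56430234 223.97873385]
```

View pics/c5.png

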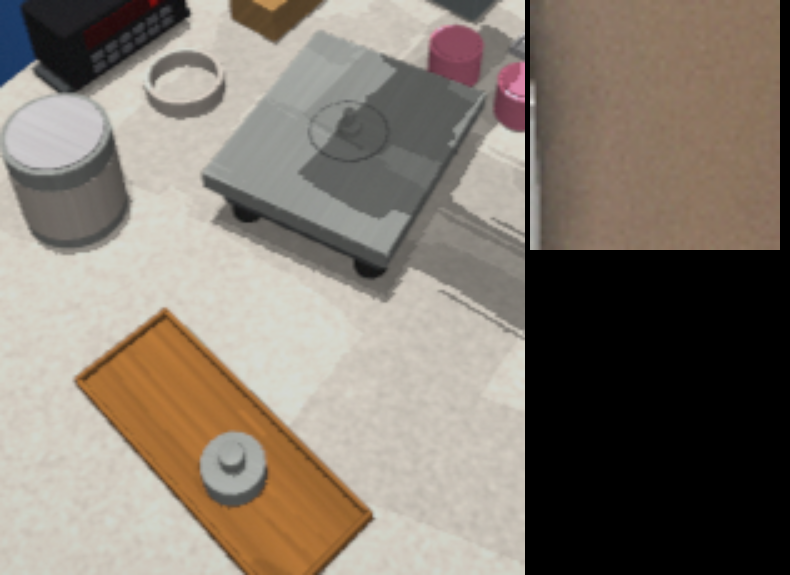

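The weight stands in the ring at (349,120). I wait.

Emit:
arm_command(travel=[[0, 0, 0], [0, 0, 0], [0, 0, 0], [0, 0, 0], [0, 0, 0], [0, 0, 0], [0, 0, 0], [0, 0, 0], [0, 0, 0], [0, 0, 0], [0, 0, 0], [0, 0, 0], [0, 0, 0], [0, 0, 0], [0, 0, 0], [0, 0, 0], [0, 0, 0], [0, 0, 0], [0, 0, 0], [0, 0, 0]], delta_rot=[[0, 0, 0], [0, 0, 0], [0, 0, 0], [0, 0, 0], [0, 0, 0], [0, 0, 0], [0, 0, 0], [0, 0, 0], [0, 0, 0], [0, 0, 0], [0, 0, 0], [0, 0, 0], [0, 0, 0], [0, 0, 0], [0, 0, 0], [0, 0, 0], [0, 0, 0], [0, 0, 0], [0, 0, 0], [0, 0, 0]])

```text
time_s: 28.02
tcp_pos: [0.5488, -0.188, 0.2565]
eef_rot: [180.0, -0.0, 170.6]
contact_force: [0.1, 0.3, -0.4]
gripper_width: 0.0439
gripper_force: 0.0
```

Emit:
arm_command(travel=[[0, 0, 0], [0, 0, 0], [0, 0, 0], [0, 0, 0], [0, 0, 0], [0, 0, 0], [0, 0, 0], [0, 0, 0], [0, 0, 0], [0, 0, 0], [0, 0, 0], [0, 0, 0]], delta_rot=[[0, 0, 0], [0, 0, 0], [0, 0, 0], [0, 0, 0], [0, 0, 0], [0, 0, 0], [0, 0, 0], [0, 0, 0], [0, 0, 0], [0, 0, 0], [0, 0, 0], [0, 0, 0]])

```text
time_s: 29.52
tcp_pos: [0.5488, -0.188, 0.2566]
eef_rot: [-180.0, -0.0, 170.6]
contact_force: [-0.4, -0.4, -0.3]
gripper_width: 0.044
gripper_force: 0.0
```

```bash
python3 - <<'E'
from h import *
b=cap('side','s6.png');s=r.get_state();print(s['tcp_pos'],s['time_s'])
for st,ce in weights(b): print(st,ce.round(1),ray(b,*ce,.015)[:2].round(4))
B=cv2.resize(b['img'][195:265,230:330],None,fx=7,fy=7,interpolation=cv2.INTER_CUBIC)
cv2.imwrite('pics/c6.png',np.clip(B[:,:,::-1]*1.4,0,255))
E
```

```text
[ 0.54880997 -0.18804295  0.25656602] 29.575
[220, 352, 27, 31, 659] [233.  366.9] [0.4435 0.3304][ WARN:0@1.337] global loadsave.cpp:1063 imwrite_ Unsupported depth image for selected encoder is fallbacked to CV_8U.
```

View pics/c6.png

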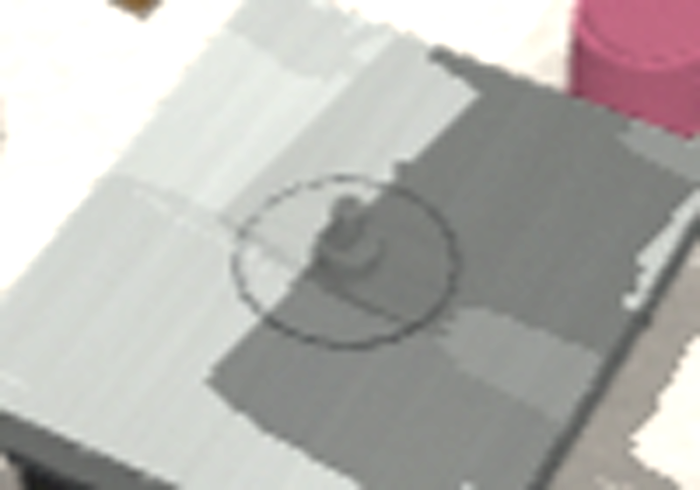

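The weight is undisturbed, with its knob at (346,203) matching the prediction. I pick it up again.

Emit:
arm_command(travel=[[0, 0.1, 0], [0, 0.2, 0], [0, 0.3, 0], [0, 0.39, 0], [0, 0.4, 0], [0, 0.4, 0], [0, 0.4, -0.08], [0, 0.4, -0.16], [0, 0.4, -0.22], [0, 0.4, -0.265], [0, 0.4, -0.285], [0, 0.4, -0.295], [0, 0.4, -0.298], [0, 0.4, -0.298], [0, 0.4, -0.298]], delta_rot=[[0, 0, 0], [0, 0, 0], [0, 0, 0], [0, 0, 0], [0, 0, 0], [0, 0, 0], [0, 0, 0], [0, 0, 0], [0, 0, 0], [0, 0, 0], [0, 0, 0], [0, 0, 0], [0, 0, 0], [0, 0, 0], [0, 0, 0]])

```text
time_s: 31.45
tcp_pos: [0.5492, 0.0121, 0.1082]
eef_rot: [180.0, 0.1, 170.6]
contact_force: [0.3, 0.2, -0.8]
gripper_width: 0.0439
gripper_force: 0.0
```

Emit:
arm_command(travel=[[0, 0, 0], [0, 0, 0], [0, 0, 0], [0, 0, 0], [0, 0, 0], [0, 0, 0], [0, 0, 0], [0, 0, 0]], delta_rot=[[0, 0, 0], [0, 0, 0], [0, 0, 0], [0, 0, 0], [0, 0, 0], [0, 0, 0], [0, 0, 0], [0, 0, 0]], grip=0)

```text
time_s: 32.45
tcp_pos: [0.5488, 0.012, 0.1076]
eef_rot: [180.0, -0.0, 170.6]
contact_force: [-0.8, -0.3, 0.1]
gripper_width: 0.0113
gripper_force: 10.0
```

Emit:
arm_command(travel=[[0, 0, 0.02], [0, 0, 0.06], [0, 0, 0.1], [0, 0, 0.12], [-0.002, 0.06, 0.12], [-0.006, 0.15, 0.12], [-0.009, 0.25, 0.12], [-0.013, 0.35, 0.12], [-0.017, 0.45, 0.12], [-0.02, 0.55, 0.12], [-0.022, 0.599, 0.12], [-0.022, 0.599, 0.1], [-0.022, 0.599, 0.04], [-0.022, 0.599, -0.03], [-0.022, 0.599, -0.09], [-0.022, 0.599, -0.12], [-0.022, 0.599, -0.132], [-0.022, 0.599, -0.137], [-0.022, 0.599, -0.139], [-0.022, 0.599, -0.139]], delta_rot=[[0, 0, 0], [0, 0, 0], [0, 0, 0], [0, 0, 0], [0, 0, 0], [0, 0, 0], [0, 0, 0], [0, 0, 0], [0, 0, 0], [0, 0, 0], [0, 0, 0], [0, 0, 0], [0, 0, 0], [0, 0, 0], [0, 0, 0], [0, 0, 0], [0, 0, 0], [0, 0, 0], [0, 0, 0], [0, 0, 0]])

```text
time_s: 34.95
tcp_pos: [0.5381, 0.3118, 0.0388]
eef_rot: [179.9, 0.0, 170.6]
contact_force: [0.8, -1.0, -0.5]
gripper_width: 0.0111
gripper_force: 10.0
```

Emit:
arm_command(travel=[[0, 0, -0.001], [0, 0, -0.001], [0, 0, -0.001], [0, 0, -0.001]], delta_rot=[[0, 0, 0], [0, 0, 0], [0, 0, 0], [0, 0, 0]])

```text
time_s: 35.45
tcp_pos: [0.5379, 0.3115, 0.0377]
eef_rot: [180.0, 0.0, 170.6]
contact_force: [-1.0, 0.3, 1.0]
gripper_width: 0.0115
gripper_force: 10.0
```

Emit:
arm_command(travel=[[0, 0, -0.001], [0, 0, -0.001], [0, 0, -0.001], [0, 0, -0.001], [0, 0, 0.01], [0, 0, 0.06], [0, 0, 0.16], [0, 0, 0.28], [0, -0.1, 0.34], [0, -0.22, 0.34], [0, -0.34, 0.34], [0, -0.46, 0.34], [0, -0.58, 0.34], [0, -0.7, 0.34], [0, -0.7, 0.34]], delta_rot=[[0, 0, 0], [0, 0, 0], [0, 0, 0], [0, 0, 0], [0, 0, 0], [0, 0, 0], [0, 0, 0], [0, 0, 0], [0, 0, 0], [0, 0, 0], [0, 0, 0], [0, 0, 0], [0, 0, 0], [0, 0, 0], [0, 0, 0]], grip=0.5)

```text
time_s: 37.33
tcp_pos: [0.5372, -0.0421, 0.208]
eef_rot: [-180.0, 0.0, 170.3]
contact_force: [-0.8, 0.5, -0.4]
gripper_width: 0.0436
gripper_force: 0.0
```

```bash
python3 - <<'E'
from h import *
a=cap('top');b=cap('side','s7.png');s=r.get_state();print(s['tcp_pos'],s['time_s'])
A=weights(a);B=weights(b)
for c,L in((a,A),(b,B)):
    for st,ce in L: print(st,ce.round(1),ray(c,*ce,.014)[:2].round(4),ray(c,*ce,.02)[:2].round(4))
m=cv2.resize(b['img'][180:410,140:350],None,fx=2.5,fy=2.5);cv2.imwrite('pics/c7.png',m[:,:,::-1])
E
```

```text
[ 0.53780026 -0.03924496  0.20797235] 37.425
[200, 330, 11, 13, 121] [205.  336.2] [0.5377 0.3122] [0.535  0.3141]
[220, 352, 27, 31, 658] [233.  366.9] [0.4439 0.3301] [0.4418 0.3319]
```

View pics/c7.png

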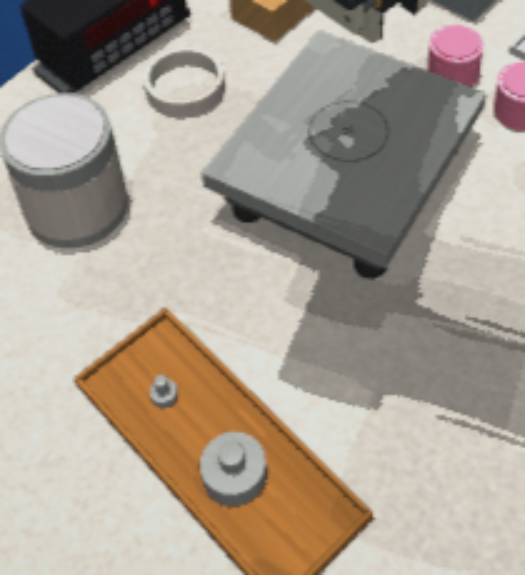

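The 50 g weight is back in the tray at (163,390), the 500 g is unmoved at (233,468), and the platform is empty. Next is the 500 g weight.

Emit:
arm_command(travel=[[-0.03, 0.12, 0], [-0.06, 0.24, 0], [-0.09, 0.36, 0], [-0.12, 0.48, 0], [-0.15, 0.6, 0], [-0.191, 0.739, 0], [-0.191, 0.739, 0], [-0.191, 0.739, 0], [-0.191, 0.739, -0.08], [-0.191, 0.739, -0.16], [-0.191, 0.739, -0.23], [-0.191, 0.739, -0.275], [-0.191, 0.739, -0.3], [-0.191, 0.739, -0.308], [-0.191, 0.739, -0.311], [-0.191, 0.739, -0.311]], delta_rot=[[0, 0, 0], [0, 0, 0], [0, 0, 0], [0, 0, 0], [0, 0, 0], [0, 0, 0], [0, 0, 0], [0, 0, 0], [0, 0, 0], [0, 0, 0], [0, 0, 0], [0, 0, 0], [0, 0, 0], [0, 0, 0], [0, 0, 0], [0, 0, 0]])

```text
time_s: 39.42
tcp_pos: [0.4426, 0.3313, 0.0528]
eef_rot: [179.9, 0.0, 170.6]
contact_force: [0.7, 1.3, 0.2]
gripper_width: 0.0438
gripper_force: 0.0
```

Emit:
arm_command(travel=[[0, 0, 0], [0, 0, 0], [0, 0, 0], [0, 0, 0], [0, 0, 0], [0, 0, 0], [0, 0, 0], [0, 0, 0]], delta_rot=[[0, 0, 0], [0, 0, 0], [0, 0, 0], [0, 0, 0], [0, 0, 0], [0, 0, 0], [0, 0, 0], [0, 0, 0]], grip=0, newtons=25)

```text
time_s: 40.42
tcp_pos: [0.4423, 0.331, 0.0522]
eef_rot: [180.0, 0.0, 170.6]
contact_force: [-1.5, -0.8, 4.6]
gripper_width: 0.0213
gripper_force: 25.0
```

Emit:
arm_command(travel=[[0, 0, 0.02], [0, 0, 0.08], [0, 0, 0.16], [0, 0, 0.24], [0.02, -0.06, 0.28], [0.05, -0.15, 0.28], [0.083, -0.25, 0.28], [0.116, -0.35, 0.28], [0.15, -0.45, 0.28], [0.183, -0.55, 0.28], [0.205, -0.615, 0.28], [0.212, -0.637, 0.27], [0.212, -0.637, 0.23], [0.212, -0.637, 0.19], [0.212, -0.637, 0.168], [0.212, -0.637, 0.157], [0.212, -0.637, 0.151], [0.212, -0.637, 0.148], [0.212, -0.637, 0.148], [0.212, -0.637, 0.148]], delta_rot=[[0, 0, 0], [0, 0, 0], [0, 0, 0], [0, 0, 0], [0, 0, 0], [0, 0, 0], [0, 0, 0], [0, 0, 0], [0, 0, 0], [0, 0, 0], [0, 0, 0], [0, 0, 0], [0, 0, 0], [0, 0, 0], [0, 0, 0], [0, 0, 0], [0, 0, 0], [0, 0, 0], [0, 0, 0], [0, 0, 0]])

```text
time_s: 42.92
tcp_pos: [0.5485, 0.0125, 0.1264]
eef_rot: [180.0, 0.0, 170.6]
contact_force: [-0.2, -0.4, -4.7]
gripper_width: 0.0209
gripper_force: 25.0
```

Emit:
arm_command(travel=[[0, 0, -0.002], [0, 0, -0.004], [0, 0, -0.006], [0, 0, -0.007], [0, 0, -0.007], [0, 0, -0.007]], delta_rot=[[0, 0, 0], [0, 0, 0], [0, 0, 0], [0, 0, 0], [0, 0, 0], [0, 0, 0]])

```text
time_s: 43.68
tcp_pos: [0.5484, 0.0125, 0.1226]
eef_rot: [-180.0, 0.0, 170.6]
contact_force: [0.5, -0.2, -5.4]
gripper_width: 0.021
gripper_force: 25.0
```

Emit:
arm_command(travel=[[0, 0, -0.001], [0, 0, -0.002], [0, 0, -0.002], [0, 0, -0.002]], delta_rot=[[0, 0, 0], [0, 0, 0], [0, 0, 0], [0, 0, 0]])

```text
time_s: 44.18
tcp_pos: [0.5484, 0.0125, 0.1217]
eef_rot: [180.0, 0.0, 170.6]
contact_force: [-0.8, 0.9, -1.9]
gripper_width: 0.0209
gripper_force: 25.0
```

Emit:
arm_command(travel=[[0, 0, -0.001], [0, 0, -0.001], [0, 0, -0.001]], delta_rot=[[0, 0, 0], [0, 0, 0], [0, 0, 0]])

```text
time_s: 44.55
tcp_pos: [0.5484, 0.0125, 0.1212]
eef_rot: [180.0, 0.0, 170.6]
contact_force: [-1.2, 1.0, -1.3]
gripper_width: 0.0213
gripper_force: 25.0
```

Emit:
arm_command(travel=[[0, 0, 0], [0, 0, 0], [0, 0, 0], [0, 0, 0], [0, 0, 0.01], [0, 0, 0.06], [0, 0, 0.14], [0, 0, 0.25], [0, -0.1, 0.28], [0, -0.2, 0.28], [0, -0.3, 0.28], [0, -0.4, 0.28], [0, -0.4, 0.28], [0, -0.4, 0.28]], delta_rot=[[0, 0, 0], [0, 0, 0], [0, 0, 0], [0, 0, 0], [0, 0, 0], [0, 0, 0], [0, 0, 0], [0, 0, 0], [0, 0, 0], [0, 0, 0], [0, 0, 0], [0, 0, 0], [0, 0, 0], [0, 0, 0]], grip=0.5)

```text
time_s: 46.3
tcp_pos: [0.5482, -0.1876, 0.2612]
eef_rot: [180.0, -0.0, 170.5]
contact_force: [-0.3, 0.1, 0.6]
gripper_width: 0.0442
gripper_force: 0.0
```

Emit:
arm_command(travel=[[0, 0, 0], [0, 0, 0], [0, 0, 0], [0, 0, 0], [0, 0, 0], [0, 0, 0], [0, 0, 0], [0, 0, 0], [0, 0, 0], [0, 0, 0], [0, 0, 0], [0, 0, 0], [0, 0, 0], [0, 0, 0], [0, 0, 0], [0, 0, 0], [0, 0, 0], [0, 0, 0], [0, 0, 0], [0, 0, 0]], delta_rot=[[0, 0, 0], [0, 0, 0], [0, 0, 0], [0, 0, 0], [0, 0, 0], [0, 0, 0], [0, 0, 0], [0, 0, 0], [0, 0, 0], [0, 0, 0], [0, 0, 0], [0, 0, 0], [0, 0, 0], [0, 0, 0], [0, 0, 0], [0, 0, 0], [0, 0, 0], [0, 0, 0], [0, 0, 0], [0, 0, 0]])

```text
time_s: 48.8
tcp_pos: [0.5483, -0.1875, 0.2611]
eef_rot: [180.0, 0.0, 170.6]
contact_force: [0.0, -0.3, -0.2]
gripper_width: 0.044
gripper_force: 0.0
```

Emit:
arm_command(travel=[[0, 0, 0], [0, 0, 0], [0, 0, 0], [0, 0, 0], [0, 0, 0], [0, 0, 0], [0, 0, 0], [0, 0, 0], [0, 0, 0], [0, 0, 0], [0, 0, 0], [0, 0, 0]], delta_rot=[[0, 0, 0], [0, 0, 0], [0, 0, 0], [0, 0, 0], [0, 0, 0], [0, 0, 0], [0, 0, 0], [0, 0, 0], [0, 0, 0], [0, 0, 0], [0, 0, 0], [0, 0, 0]])

```text
time_s: 50.3
tcp_pos: [0.5483, -0.1876, 0.2611]
eef_rot: [-180.0, 0.0, 170.6]
contact_force: [0.2, 0.3, 0.4]
gripper_width: 0.0439
gripper_force: 0.0
```

```bash
python3 - <<'E'
from h import *
b=cap('side','s8.png');s=r.get_state();print(s['tcp_pos'],s['time_s'])
for st,ce in weights(b): print(st,ce.round(1),ray(b,*ce,.014)[:2].round(4))
print((proj(b,(.5485,.0125,.117))-[140,180])*2.5,(proj(b,(.5485,.0125,.074))-[140,180])*2.5)
m=cv2.resize(b['img'][180:410,140:350],None,fx=2.5,fy=2.5);cv2.imwrite('pics/c8.png',m[:,:,::-1])
E
```

```text
[ 0.54830024 -0.18755046  0.26106943] 50.35
[200, 330, 11, 13, 121] [205.  336.2] [0.5377 0.3122]
[349.15374285 101.43700158] [348.77533697 130.70117221]
```

View pics/c8.png

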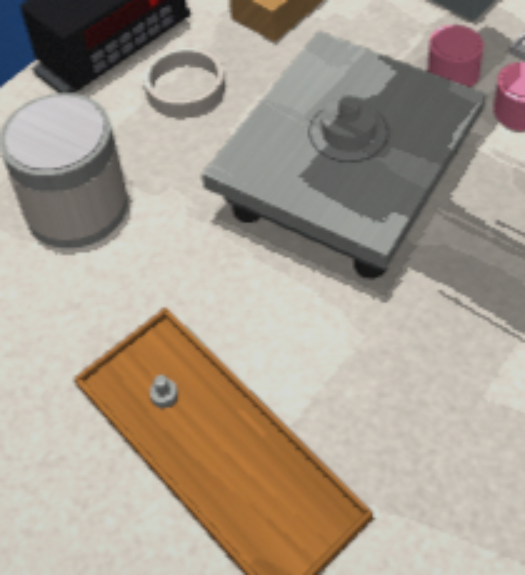

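The 500 g weight stands in the ring with its knob at (350,102), as predicted, and has stood there over 4 s. I regrasp it and return it to the tray.

Emit:
arm_command(travel=[[0, 0.1, 0], [0, 0.2, 0], [0, 0.3, 0], [0, 0.39, 0], [0, 0.4, 0], [0, 0.4, 0], [0, 0.4, -0.08], [0, 0.4, -0.15], [0, 0.4, -0.21], [0, 0.4, -0.25], [0, 0.4, -0.27], [0, 0.4, -0.277], [0, 0.4, -0.279], [0, 0.4, -0.279], [0, 0.4, -0.279]], delta_rot=[[0, 0, 0], [0, 0, 0], [0, 0, 0], [0, 0, 0], [0, 0, 0], [0, 0, 0], [0, 0, 0], [0, 0, 0], [0, 0, 0], [0, 0, 0], [0, 0, 0], [0, 0, 0], [0, 0, 0], [0, 0, 0], [0, 0, 0]])

```text
time_s: 52.22
tcp_pos: [0.5486, 0.0126, 0.1222]
eef_rot: [180.0, 0.1, 170.6]
contact_force: [-0.6, 0.6, 0.3]
gripper_width: 0.0442
gripper_force: 0.0
```

Emit:
arm_command(travel=[[0, 0, 0], [0, 0, 0], [0, 0, 0], [0, 0, 0], [0, 0, 0], [0, 0, 0], [0, 0, 0], [0, 0, 0]], delta_rot=[[0, 0, 0], [0, 0, 0], [0, 0, 0], [0, 0, 0], [0, 0, 0], [0, 0, 0], [0, 0, 0], [0, 0, 0]], grip=0)

```text
time_s: 53.22
tcp_pos: [0.5483, 0.0125, 0.1216]
eef_rot: [180.0, 0.0, 170.6]
contact_force: [-0.3, 1.2, 0.0]
gripper_width: 0.0213
gripper_force: 25.0
```

Emit:
arm_command(travel=[[0, 0, 0.02], [0, 0, 0.06], [0, 0, 0.1], [0, 0, 0.12], [-0.02, 0.06, 0.12], [-0.05, 0.15, 0.12], [-0.083, 0.25, 0.12], [-0.116, 0.35, 0.12], [-0.15, 0.45, 0.12], [-0.183, 0.55, 0.12], [-0.205, 0.615, 0.12], [-0.212, 0.637, 0.1], [-0.212, 0.637, 0.04], [-0.212, 0.637, -0.03], [-0.212, 0.637, -0.09], [-0.212, 0.637, -0.115], [-0.212, 0.637, -0.128], [-0.212, 0.637, -0.134], [-0.212, 0.637, -0.136], [-0.212, 0.637, -0.136]], delta_rot=[[0, 0, 0], [0, 0, 0], [0, 0, 0], [0, 0, 0], [0, 0, 0], [0, 0, 0], [0, 0, 0], [0, 0, 0], [0, 0, 0], [0, 0, 0], [0, 0, 0], [0, 0, 0], [0, 0, 0], [0, 0, 0], [0, 0, 0], [0, 0, 0], [0, 0, 0], [0, 0, 0], [0, 0, 0], [0, 0, 0]])

```text
time_s: 55.72
tcp_pos: [0.4425, 0.3313, 0.0542]
eef_rot: [179.9, 0.0, 170.6]
contact_force: [-0.0, -0.3, -4.4]
gripper_width: 0.0211
gripper_force: 25.0
```

Emit:
arm_command(travel=[[0, 0, -0.001], [0, 0, -0.001], [0, 0, -0.002], [0, 0, -0.002], [0, 0, -0.002]], delta_rot=[[0, 0, 0], [0, 0, 0], [0, 0, 0], [0, 0, 0], [0, 0, 0]])

```text
time_s: 56.35
tcp_pos: [0.4424, 0.3311, 0.0529]
eef_rot: [180.0, 0.0, 170.6]
contact_force: [-1.5, -0.1, -0.4]
gripper_width: 0.021
gripper_force: 25.0
```

Emit:
arm_command(travel=[[0, 0, 0], [0, 0, 0], [0, 0, 0], [0, 0, 0], [0, 0, 0.01], [0, 0, 0.06], [0, 0, 0.16], [0, 0, 0.28], [0.03, -0.1, 0.4], [0.07, -0.22, 0.4], [0.1, -0.34, 0.4], [0.14, -0.46, 0.4], [0.18, -0.58, 0.4], [0.21, -0.7, 0.4], [0.24, -0.8, 0.4], [0.24, -0.8, 0.4]], delta_rot=[[0, 0, 0], [0, 0, 0], [0, 0, 0], [0, 0, 0], [0, 0, 0], [0, 0, 0], [0, 0, 0], [0, 0, 0], [0, 0, 0], [0, 0, 0], [0, 0, 0], [0, 0, 0], [0, 0, 0], [0, 0, 0], [0, 0, 0], [0, 0, 0]], grip=0.5)

```text
time_s: 58.35
tcp_pos: [0.5625, -0.0728, 0.2524]
eef_rot: [-180.0, -0.0, 170.3]
contact_force: [-0.6, 0.3, -0.0]
gripper_width: 0.0438
gripper_force: 0.0
```

```bash
python3 - <<'E'
from h import *
b=cap('side','s9.png');s=r.get_state();print(s['tcp_pos'],s['eef_rot'],s['time_s'])
for st,ce in weights(b): print(st,ce.round(1),ray(b,*ce,.014)[:2].round(4))
E
```

```text
[ 0.56231257 -0.0713224   0.25241988] [-1.79986781e+02 -2.90712894e-02  1.70364928e+02] 58.4
[200, 330, 11, 13, 121] [205.  336.2] [0.5377 0.3122]
[212, 355, 28, 30, 653] [225.8 369.3] [0.4529 0.3427]
```

View pics/s9.png

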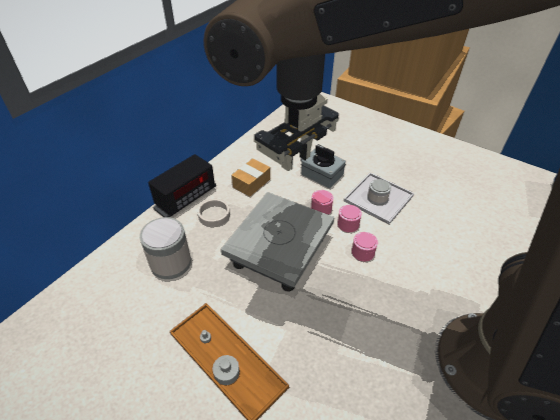

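The 500 g weight now stands at (226,369), about 15 mm from where I released it, apparently the announced knock, but still inside the tray. The tin is in the drip tray at (379,190), and the 50 g is fine. I move to the handle.

Emit:
arm_command(travel=[[0.02, -0.1, 0], [0.04, -0.2, 0], [0.06, -0.3, 0], [0.08, -0.4, 0], [0.105, -0.491, 0], [0.105, -0.491, 0], [0.105, -0.491, 0], [0.105, -0.491, -0.08], [0.105, -0.491, -0.16], [0.105, -0.491, -0.23], [0.105, -0.491, -0.28], [0.105, -0.491, -0.3], [0.105, -0.491, -0.307], [0.105, -0.491, -0.307], [0.105, -0.491, -0.307]], delta_rot=[[0, 0, 0.02], [0, 0, 0.04], [0, 0, 0.06], [0, 0, 0.078], [0, 0, 0.078], [0, 0, 0.078], [0, 0, 0.078], [0, 0, 0.078], [0, 0, 0.078], [0, 0, 0.078], [0, 0, 0.078], [0, 0, 0.078], [0, 0, 0.078], [0, 0, 0.078], [0, 0, 0.078]])

```text
time_s: 60.28
tcp_pos: [0.6154, -0.3146, 0.1003]
eef_rot: [-180.0, 0.1, 177.6]
contact_force: [-0.5, -0.1, 0.4]
gripper_width: 0.0439
gripper_force: 0.0
```

```bash
python3 - <<'E'
from h import *
s=r.get_state();print(s['tcp_pos'],s['eef_rot'],s['contact_force'])
b=cap('side')
for st,ce in weights(b): print(st,ce.round(1),ray(b,*ce,.014)[:2].round(4))
m=np.zeros((560,790,3),np.uint8)
m[:,:390]=cv2.resize(b['img'][310:412,180:251],(390,560));m[:420,395:785]=cv2.resize(b['img'][110:194,290:368],(390,420))
cv2.imwrite('pics/c10.png',m[:,:,::-1])
E
```

```text
[ 0.61538796 -0.31462318  0.10026456] [-1.79977059e+02  9.68316942e-02  1.77614992e+02] [-0.50335755 -0.06468934  0.3948236 ]
[200, 330, 11, 13, 121] [205.  336.2] [0.5377 0.3122]
[212, 355, 28, 30, 655] [225.8 369.3] [0.4529 0.3428]
```

View pics/c10.png

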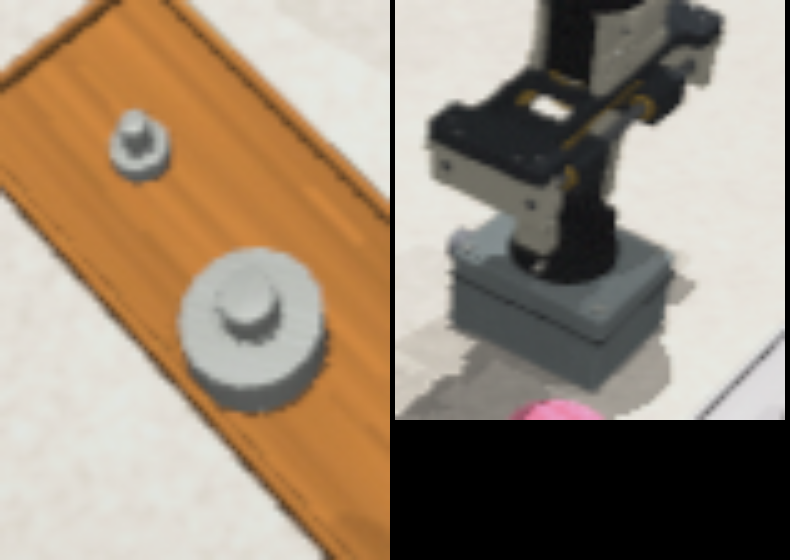

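Both weights stand flat inside the tray, at (140,145) and (253,330). The jaws straddle the blade, so I pinch and turn back.

Emit:
arm_command(travel=[[0, 0, 0], [0, 0, 0], [0, 0, 0], [0, 0, 0], [0, 0, 0], [0, 0, 0], [0, 0, 0], [0, 0, 0]], delta_rot=[[0, 0, 0], [0, 0, 0], [0, 0, 0], [0, 0, 0], [0, 0, 0], [0, 0, 0], [0, 0, 0], [0, 0, 0]], grip=0, newtons=30)

```text
time_s: 61.32
tcp_pos: [0.6148, -0.3153, 0.0991]
eef_rot: [-180.0, 0.0, 177.6]
contact_force: [-0.2, -5.3, -1.0]
gripper_width: 0.0137
gripper_force: 30.0
```

Emit:
arm_command(travel=[[0, 0, 0], [0, 0, 0], [0, 0, 0], [0, 0, 0], [0, 0, 0], [0, 0, 0], [0, 0, 0], [0, 0, 0], [0, 0, 0], [0, 0, 0], [0, 0, 0], [0, 0, 0], [0, 0, 0]], delta_rot=[[0, 0, 0.08], [0, 0, 0.16], [0, 0, 0.24], [0, 0, 0.32], [0, 0, 0.4], [0, 0, 0.48], [0, 0, 0.56], [0, 0, 0.64], [0, 0, 0.72], [0, 0, 0.8], [0, 0, 0.88], [0, 0, 0.96], [0, 0, 0.99]])

```text
time_s: 62.95
tcp_pos: [0.614, -0.3145, 0.0991]
eef_rot: [179.9, 0.0, -93.1]
contact_force: [-2.2, -1.8, 2.2]
gripper_width: 0.0139
gripper_force: 30.0
```

Emit:
arm_command(travel=[[0, 0, 0], [0, 0, 0], [0, 0, 0], [0, 0, 0.04], [0, 0, 0.1], [0, 0, 0.2], [0, 0, 0.3], [0, 0, 0.36], [0, 0, 0.36], [0, 0, 0.36], [0, 0, 0.36], [0, 0, 0.36]], delta_rot=[[0, 0, 0], [0, 0, 0], [0, 0, 0], [0, 0, 0], [0, 0, 0], [0, 0, 0], [0, 0, 0], [0, 0, 0], [0, 0, 0], [0, 0, 0], [0, 0, 0], [0, 0, 0]], grip=0.5)

```text
time_s: 64.45
tcp_pos: [0.6145, -0.3144, 0.2779]
eef_rot: [179.9, 0.0, -93.3]
contact_force: [-0.7, 0.6, -0.1]
gripper_width: 0.0438
gripper_force: 0.0
```

```bash
python3 - <<'E'
from h import *
b=cap('side');s=r.get_state();print(s['tcp_pos'],s['eef_rot'],s['time_s'])
for st,ce in weights(b): print(st,ce.round(1),ray(b,*ce,.014)[:2].round(4))
m=np.zeros((560,790,3),np.uint8)
m[:,:390]=cv2.resize(b['img'][310:412,180:251],(390,560));m[:420,395:785]=cv2.resize(b['img'][110:194,290:368],(390,420))
cv2.imwrite('pics/c11.png',m[:,:,::-1])
E
```

```text
[ 0.6146457  -0.31446784  0.27815319] [ 1.79919606e+02  1.34180397e-02 -9.32944216e+01] 64.5
[200, 330, 11, 13, 121] [205.  336.2] [0.5377 0.3122]
[212, 355, 28, 30, 654] [225.8 369.3] [0.4529 0.3428]
```

View pics/c11.png

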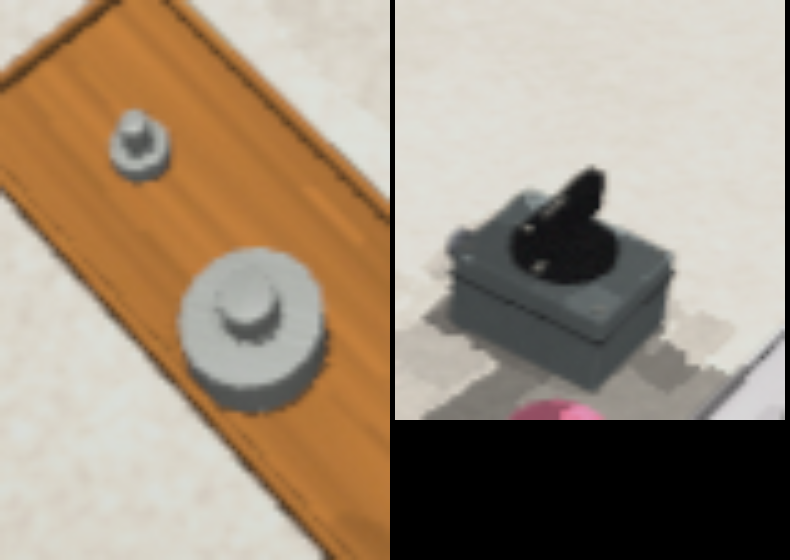

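The handle is off again, with its blade at (565,215) back along y, and both weights stand in the tray. The arm is clear, so I hand in.

```bash
python3 -c "
from plant import close_job
print(close_job())"
```

```text
the job is handed in; nothing more can be done
None
```

I handed in the job with the tin in the drip tray, the 50 g and 500 g weights each stood alone on the platform for over three seconds and returned to the wooden tray, and the isolator off. The 500 g weight shifted about 15 mm after I set it back but still stands flat in the tray.

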